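# Open the wash-kit chest with the two-stage catch

### The job

Open the grey wash-kit chest on the veranda table: slide its safety tab gently sideways until you feel it come up against its end stop, then lift the main latch well up clear of the lid, and only then raise the lid so that it stands clearly open by itself. Do not ram the tab against its stop, do not wrench at the latch while the tab still holds it, leave the other things on the table where they are, and let go of everything at the end.

Things in the scene. Friction and masses are not known exactly. Their poses are not given: they have to be found in the camera images.
- case: grey plastic wash-kit chest, 260 x 300 x 90 mm (x, y, z), immovable. Origin: centre of its underside; x points from its front (robot's side) to its back, y to the left seen from the front, z up. The front 100 mm is a solid deck 90 mm high with the catch: latch on the right, safety tab left of it. Behind lies the compartment under the lid. Offsets below are in this frame, all shut
- tab_fin (a point): centre of the upright black fin of the safety tab (30 mm in x, 12 in y, 42 high, top 152 mm above the table), at (-70, 16, 131) mm when the tab joint is 0. It stands on a sliding plate (34 x 70 mm, top at 112 mm, from 26 mm right to 44 mm left of the fin). Push the fin from its right side or pinch it from above
- tab (a joint): slide of the tab, m, grows to the left (chest's +y); starts at 0 to 0.003, about 4 N of rubbing, stays where left. Its steel tongue (top at 108 mm) lies over the latch and clears it only in the last 2 mm before a rigid end stop. The stop comes anywhere from 0.009 to 0.035, differing from chest to chest: feel for the sharp rise of force. Over 20 N on the stop is ramming
- latch_grip (a point): middle of the grip bar of the main latch: a round steel bar, 12 mm thick, along y, free for 48 mm between the two uprights of its stirrup; at (-18, -40, 140) mm when the latch is down; nothing between it and the latch bar, whose top is at 100 mm
- latch_hinge (a point): hinge axis of the main latch (along the chest's y), at (-115, -40, 98) mm, fixed to the chest
- latch (a joint): angle of the main latch, rad: 0 = flat, nose over the lid's front edge; grows to 1.2 as the grip bar goes up and towards the chest's front. Stiff hinge (0.2 N m), stays where left. Over 0.85 is well up; 1.0 is good. With the tongue over it, it stops at about 0.05; over 40 N on the tongue (some 18 N at the grip) is wrenching
- lid_grip (a point): middle of the grip bar of the lid: a like round steel bar, 12 mm thick, along y, free for 52 mm between its uprights, at (-18, 105, 140) mm when the lid is shut; the lid's top is at 90 mm
- lid_hinge (a point): hinge axis of the lid (along the chest's y), at (130, 0, 86) mm, fixed to the chest
- lid (a joint): angle of the lid, rad: 0 = shut; grows to 1.3 as its front edge goes up and back. Stiff hinge (0.45 N m, about 6 N at the grip), stays where left. Blocked by the latch until that is lifted. Over 0.55 counts as clearly open; 0.75 is good
- basin: blue enamel basin, 260 mm across, 85 mm high, on the table; origin at the centre of its underside; leave it alone
- cup: white hard plastic cup, 76 mm across, 95 mm high, upright; origin at the centre of its underside; leave it alone
- dispenser: white plastic push dispenser, 68 mm across, 175 mm high, upright; origin at the centre of its underside; leave it alone

How it is judged:
By the outcome, as a careful person would: the job done as asked, in the order asked, and still so for the second after the job is handed in, with the robot touching nothing.
It also fails if it takes over 64 s, if anything falls off the work surface, if the arm or the gripper's body presses on something with over 40 N, if the wrist force passes 120 N, or if a joint passes its speed limit or range.

### The arm

A 6-joint arm with a two-finger parallel gripper is mounted at the origin on the work surface. World frame = base frame: x ahead of the robot, y to its left, z up, the work surface at z = 0. Lengths are in m, angles in rad, forces in N, time in s.
With the tool pointing down it reaches from about 0.35 to 0.975 m from the base axis. Payload 4.9 kg.
Tool frame: the origin (TCP) lies midway between the tips of the shut fingers; the grasp point (between the pads) lies 19 mm behind it; x points along the fingers, z is the direction in which the jaws open and shut, and the axes are right-handed (so a half turn about x gives the same grasp; the last joint's range is limited). The gripper opens to 85 mm and grips with 20 to 120 N. Pads are 22 mm wide; open, the fingers measure 114 mm over their backs; the gripper's body (76 mm by 85 mm) begins 54 mm behind the grasp point. The pads swing forward as they close: fully open they stand 13 mm farther back than shut.
Start: joints at [-1.367, 0.053, 1.613, -0, 1.476, -0.119], TCP at [0.198, -0.593, 0.231] pointing down, gripper open.
Joint ranges: [-3.01, 3.01], [-1.01, 2.22], [0.06, 2.58], [-1.02, 4.17], [0.09, 2.62], [-3.14, 3.14]. Speed limits (rad/s): [2.57, 2.57, 3.14, 3.14, 3.14, 3.14].

### API

Orientations are given as a unit quaternion [w, x, y, z].
In Python, from plant import state, cams, workorder, nets gives the robot as it stands.
- The arm moves only by the tool play_rows, never from a script. Its argument "motion" is a list of rows, each a list of 3 entries, a list of its own where there are three numbers: the closure, from -1 (fully open) to 1 (shut), then the shift along the world's x, y, z in m, then the turn about the world's z in rad. A call has 1 to 5 rows; each row is the pose to reach, as a shift and turn from the pose commanded when the call began; what a row does not reach only later rows make up. A row lasts 1/10 s, in which the tool goes at most 50 mm and 8.59 degrees, less where a joint would pass 70% of its speed; a pose out of reach is approached as far as the arm can. A call with a gripper value outside its range is refused whole. The fingers move at their own pace and stop on an object; the grip force is fixed at half the most. Time passes only in rows, so rows that repeat a pose let the fingers close. It gives the time, the measured TCP pose, the force and the opening at its end, in the units of the state.
- state(): the state, without advancing time (a new reading comes with each control period).
- cams.grab_frame(name): name is "side" or "top" or "wrist"; returns (picture, depth): 400x640x3 uint8, red, green, blue; 400x640 float32, m along the optical axis (not along the pixel's ray), 0 where there is no reading.
- cams.camera_info(name): a dict with "K" (3x3 intrinsics, pixels), "rvec" (rotation vector, rad) and "tvec" (3), from world to camera coordinates, as OpenCV has them. Camera axes: x right, y down, z forward; pixel columns grow to the right and rows downward; lengths in m; the calibration is good to about 2 mm. A picture is of the moment at which its call begins: read the wrist's pose just before it. camera_info takes no time and is no camera call; for the wrist camera it gives the pose at the moment of the call.
- workorder.job_done(): hands the job in, once; it reports no verdict.
Trained networks look in the newest picture that a camera, given by its name, has taken for a name from the list of things; names that differ only in an ending like _2 or _b are one class to them, and where a whole thing is asked for, a point or a joint stands for the part that bears it (a point fixed in the world has none). Each returns a list of dicts, best first, with "score" (0 to 1); they miss things now and then, are a little off and sometimes report something else, mostly with a low value. They report only what shows in the picture. A call takes as long as a camera call.
- nets.recognise(camera, target): "at" ([x, y, z] in m, in world coordinates, good to about 4 mm: the middle of the surface that is visible of it).
- nets.landmark_of(camera, target): "at" ([x, y, z] in m, in world coordinates, good to about 4 mm: a listed point, or the origin of a listed thing).
The state is a dict: "time": time; "joint_pos": joint angles; "joint_vel": joint speeds; "joint_efforts": joint torques, N m; "tool_pos": TCP position; "tool_rot": TCP orientation; "contact_force": force on the tool from outside, world axes, zero at the start; "ft_torque": the same for the moment, N m; "gripper_width": opening from 0.0 (shut) to 1.0 (fully open).
Only numpy, scipy, OpenCV 4.12 (cv2) and the standard library are available. Lean on these libraries where they do the work, as an engineer would, in place of code of your own. Each camera call takes 0.05 s, during which the arm holds its last target.

## Working session

There is one attempt and no reset: what is moved stays moved. The work goes in short steps, Python scripts to look and compute and a tool call to move; the robot and the scene stay as the last step left them, time stands still between calls to the robot, and variables do not carry over. Pictures are saved under pics/ and viewed, and the job is handed in when it is done.

Besides the shell and the picture viewer there is one more tool, called after ">>>" as a command line: name --argument value ..., lists and objects as JSON in quotes. play_rows: Moves the arm, as the interface text tells. Its arguments: {"type":"object","properties":{"motion":{"type":"array","items":{"type":"array"}}},"required":["motion"]}

```bash
mkdir -p pics; ls; cat > h.py <<'E'
import numpy as np, cv2
from plant import state, cams, workorder, nets
def snap(n,f):
    p,d=cams.grab_frame(n); cv2.imwrite('pics/'+f,p[:,:,::-1]); return p,d
def st():
    s=state(); print('t',round(s['time'],2),'pos',np.round(s['tool_pos'],4),'rot',np.round(s['tool_rot'],3),'F',np.round(s['contact_force'],1),'w',round(s['gripper_width'],3),'q',np.round(s['joint_pos'],3)); return s
E
python3 - <<'E'
from h import *
st()
for c in ['top','side']:
    snap(c,c+'0.png')
    for t in ['tab_fin','latch_grip','lid_grip','latch_hinge','lid_hinge','case','basin','cup','dispenser']:
        r=nets.landmark_of(c,t); print(c,t,[(np.round(x['at'],3).tolist(),round(x['score'],2)) for x in r[:2]])
st()
E
```

```text
pics
t 0.0 pos [ 0.1981 -0.5921  0.2301] rot [ 0.573  0.414  0.574 -0.413] F [-0.3  0.   0.1] w 0.998 q [-1.367  0.053  1.614  0.     1.476 -0.119]
top tab_fin [([0.5, -0.033, 0.131], 0.76)]
top latch_grip [([0.535, -0.103, 0.139], 0.52)]
top lid_grip [([0.576, 0.037, 0.138], 0.81)]
top latch_hinge [([0.442, -0.075, 0.097], 0.61)]
top lid_hinge [([0.69, -0.112, 0.084], 0.82)]
top case [([0.562, -0.072, 0.003], 0.97)]
top basin [([0.654, 0.472, -0.002], 0.67)]
top cup [([0.457, -0.368, 0.002], 0.7)]
top dispenser [([0.609, -0.441, 0.004], 0.94)]
side tab_fin [([0.503, -0.032, 0.13], 0.52)]
side latch_grip [([0.533, -0.101, 0.139], 0.64)]
side lid_grip [([0.577, 0.033, 0.14], 0.64)]
side latch_hinge [([0.442, -0.071, 0.097], 0.94)]
side lid_hinge [([0.686, -0.108, 0.086], 0.67)]
side case [([0.562, -0.073, 0.0], 0.92)]
side basin [([0.651, 0.471, -0.001], 0.89)]
side cup [([0.461, -0.368, 0.004], 0.74)]
side dispenser [([0.612, -0.438, 0.0], 0.88)]
t 1.0 pos [ 0.1983 -0.5927  0.2313] rot [ 0.574  0.413  0.574 -0.413] F [-0.1  0.1 -0.2] w 1.003 q [-1.367  0.053  1.613  0.     1.476 -0.119]
```

```bash
cat > fit.py <<'E'
import numpy as np
from scipy.optimize import least_squares
from scipy.spatial.transform import Rotation as R
L={'tab':(-70,16),'lg':(-18,-40),'ld':(-18,105),'lh':(-115,-40),'dh':(130,0),'c':(0,0)}
M={'tab':(.5015,-.0325),'lg':(.534,-.102),'ld':(.5765,.035),'lh':(.442,-.073),'dh':(.688,-.110),'c':(.562,-.0725)}
def f(p):
    c,s=np.cos(p[2]),np.sin(p[2]);A=np.array([[c,-s],[s,c]])
    return np.concatenate([A@(np.array(L[k])/1000)+p[:2]-M[k] for k in L if k!='tab'])
r=least_squares(f,[.56,-.07,-.28]);p=r.x
print(p,np.round(r.fun*1000,1))
c,s=np.cos(p[2]),np.sin(p[2]);A=np.array([[c,-s],[s,c]])
print('tab local',A.T@(np.array(M['tab'])-p[:2]))
for k in L: print(k,A@(np.array(L[k])/1000)+p[:2])
print(A)
Rm=R.from_quat([0.574,.413,.574,-.413],scalar_first=True).as_matrix();print(Rm)
print('jaw yaw',np.arctan2(Rm[1,2],Rm[0,2]))
E
python3 fit.py
```

```text
[ 0.5629922  -0.07053564 -0.30706988] [-0.3 -1.2  1.1 -0.  -0.7 -0.9 -1.1  0.2  1.   2. ]
tab local [-0.07011272  0.0176694 ]
tab [ 0.50110284 -0.03412538]
lg [ 0.53374351 -0.10322377]
ld [0.57757221 0.03499362]
lh [ 0.44128084 -0.07390388]
dh [ 0.68691124 -0.10983033]
c [ 0.5629922  -0.07053564]
[[ 0.95322334  0.30226688]
 [-0.30226688  0.95322334]]
[[ 0.00000000e+00  9.48162665e-01  3.17785399e-01]
 [ 0.00000000e+00  3.17785399e-01 -9.48162665e-01]
 [-1.00000000e+00  0.00000000e+00  5.55111512e-17]]
jaw yaw -1.247403432453783
```

View pics/top0.png

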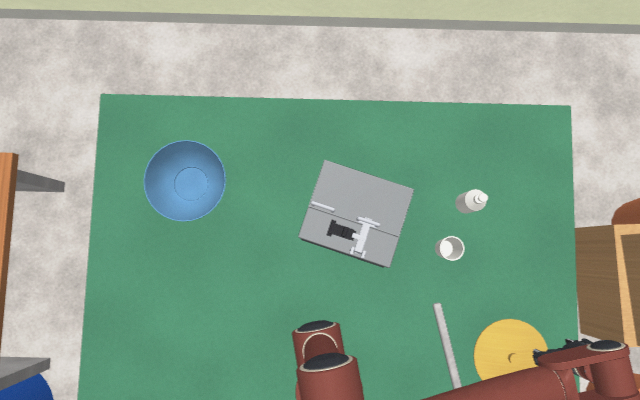

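View pics/side0.png

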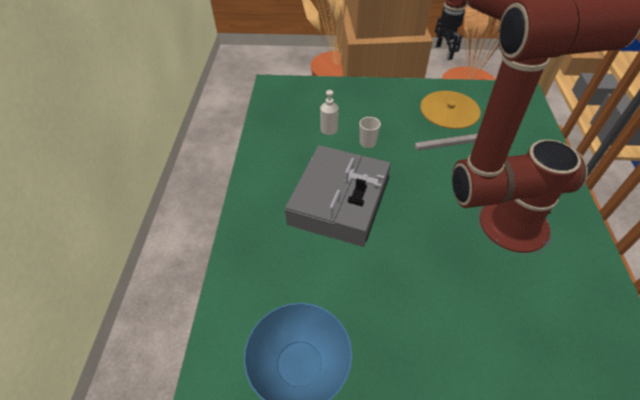

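>>> play_rows --motion '[[0.5,[0.02,0.04,0.02],0.14],[1,[0.045,0.08,0.03],0.28],[1,[0.068,0.123,0.03],0.42],[1,[0.09,0.165,0.03],0.56],[1,[0.113,0.207,0.03],0.7]]'

```text
time: 1.5
tool_pos: [0.3118, -0.3841, 0.2616]
tool_rot: [0.681, 0.189, 0.681, -0.19]
contact_force: [0.7, -0.2, -0.3]
gripper_width: 0.141
```

>>> play_rows --motion '[[1,[0.022,0.041,0],0.12],[1,[0.045,0.082,0],0.24],[1,[0.067,0.123,0],0.24],[1,[0.09,0.164,0],0.24],[1,[0.112,0.205,0],0.24]]'

```text
time: 2.0
tool_pos: [0.4239, -0.1789, 0.2617]
tool_rot: [0.699, 0.108, 0.698, -0.109]
contact_force: [0.6, -0.5, -0.2]
gripper_width: -0.002
```

```bash
python3 - <<'E'
from h import *
s=st()
snap('wrist','w0.png')
for t in ['tab_fin','latch_grip','lid_grip','latch_hinge']:
        r=nets.landmark_of('wrist',t); print(t,[(np.round(x['at'],3).tolist(),round(x['score'],2)) for x in r[:2]])
from scipy.spatial.transform import Rotation as R
m=R.from_quat(s['tool_rot'],scalar_first=True).as_matrix(); print(np.arctan2(m[1,2],m[0,2]),m[:,0])
E
```

```text
t 2.0 pos [ 0.4239 -0.1789  0.2617] rot [ 0.699  0.108  0.698 -0.109] F [ 0.6 -0.5 -0.2] w -0.002 q [-0.561 -0.376  1.943  0.     1.573 -0.253]
tab_fin [([0.495, -0.038, 0.13], 0.87), ([0.612, -0.438, 0.001], 0.31)]
latch_grip [([0.535, -0.104, 0.14], 0.97)]
lid_grip []
latch_hinge [([0.442, -0.074, 0.102], 0.98)]
-0.3082061232023552 [ 1.12033966e-03 -6.34931803e-04 -9.99999171e-01]
```

>>> play_rows --motion '[[1,[0.023,0.04,0],0],[1,[0.046,0.08,0],0],[1,[0.069,0.12,0],0],[1,[0.069,0.12,-0.045],0],[1,[0.069,0.12,-0.085],0]]'

```text
time: 2.75
tool_pos: [0.4934, -0.0614, 0.1764]
tool_rot: [0.7, 0.108, 0.698, -0.109]
contact_force: [0.6, -0.2, -1.3]
gripper_width: 0.003
```

```bash
python3 - <<'E'
from h import *
s=st()
snap('wrist','w1.png');snap('side','s1.png')
p=cv2.imread('pics/s1.png')[100:280,240:480]; cv2.imwrite('pics/s1c.png',cv2.resize(p,None,fx=3,fy=3,interpolation=2))
E
```

```text
t 2.75 pos [ 0.4934 -0.0614  0.1764] rot [ 0.7    0.108  0.698 -0.109] F [ 0.6 -0.2 -1.3] w 0.003 q [-0.273 -0.222  1.964 -0.     1.397  0.035]
```

View pics/w1.png

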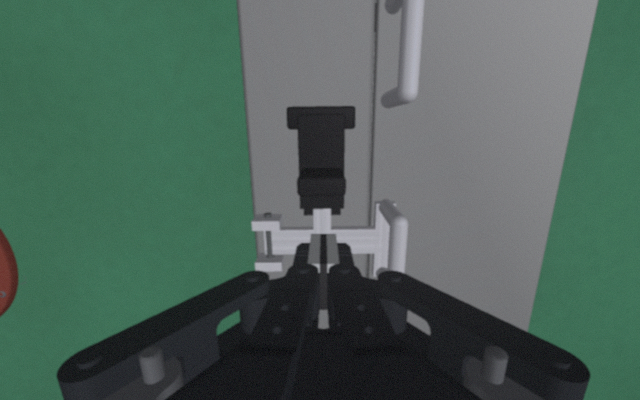

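View pics/s1c.png

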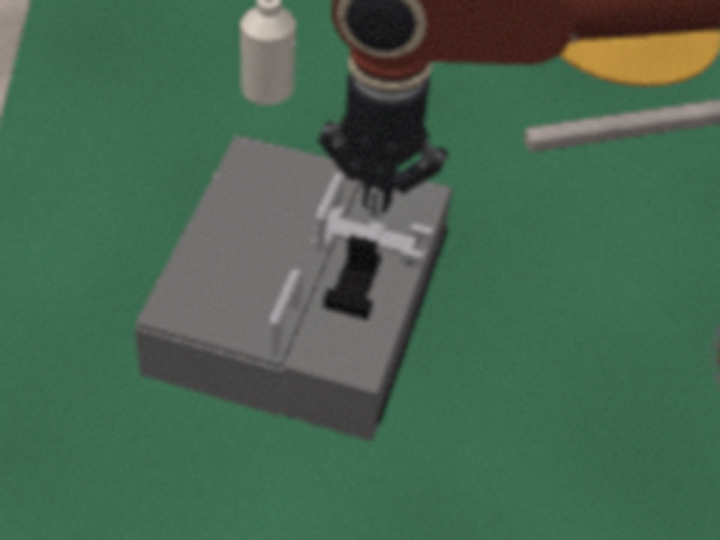

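```bash
python3 - <<'E'
from h import *
c,s=np.cos(-.307),np.sin(-.307);A=np.array([[c,-s],[s,c]]);o=np.array([.563,-.0705])
P=[]
j=1.7
def box(x0,x1,y0,y1,z0,z1): return [(x,y,z) for x in(x0,x1) for y in (y0,y1) for z in (z0,z1)]
fin=box(-85,-55,10+j,22+j,112,152); pl=box(-87,-53,-10+j,60+j,112,112)
tcp=None
for cam,f in [('wrist','w1.png'),('side','s1.png')]:
    i=cams.camera_info(cam);im=cv2.imread('pics/'+f)
    for pts,col in [(fin,(0,0,255)),(pl,(0,255,255))]:
        q=np.array(pts)/1000.; w=np.c_[q[:,:2]@A.T+o,q[:,2]]
        uv=cv2.projectPoints(w,np.array(i['rvec'],float),np.array(i['tvec'],float),np.array(i['K'],float),None)[0][:,0]
        h=cv2.convexHull(uv.astype(np.float32)).astype(int); cv2.polylines(im,[h],True,col,1)
        print(cam,np.round(uv).tolist())
    if cam=='side': im=cv2.resize(im[140:260,280:400],None,fx=5,fy=5,interpolation=2)
    cv2.imwrite('pics/ov_'+f,im)
E
```

```text
wrist [[310.0, 185.0], [306.0, 199.0], [309.0, 169.0], [305.0, 179.0], [351.0, 185.0], [357.0, 199.0], [351.0, 169.0], [357.0, 179.0]]
wrist [[307.0, 211.0], [307.0, 211.0], [306.0, 113.0], [306.0, 113.0], [353.0, 211.0], [353.0, 211.0], [356.0, 113.0], [356.0, 113.0]]
side [[365.0, 189.0], [366.0, 180.0], [364.0, 191.0], [365.0, 183.0], [356.0, 186.0], [356.0, 177.0], [354.0, 189.0], [355.0, 180.0]]
side [[367.0, 184.0], [367.0, 184.0], [361.0, 200.0], [361.0, 200.0], [357.0, 181.0], [357.0, 181.0], [350.0, 197.0], [350.0, 197.0]]
```

View pics/ov_w1.png

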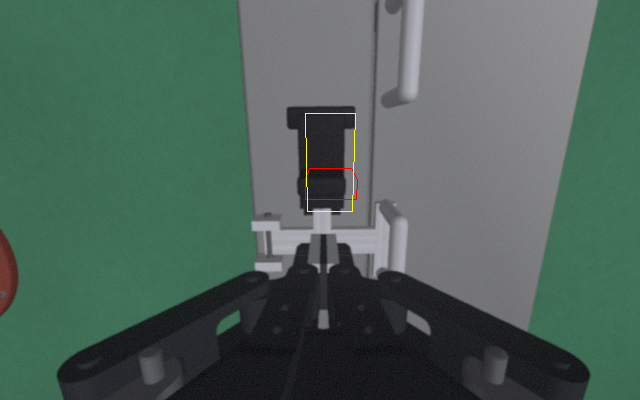

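View pics/ov_s1.png

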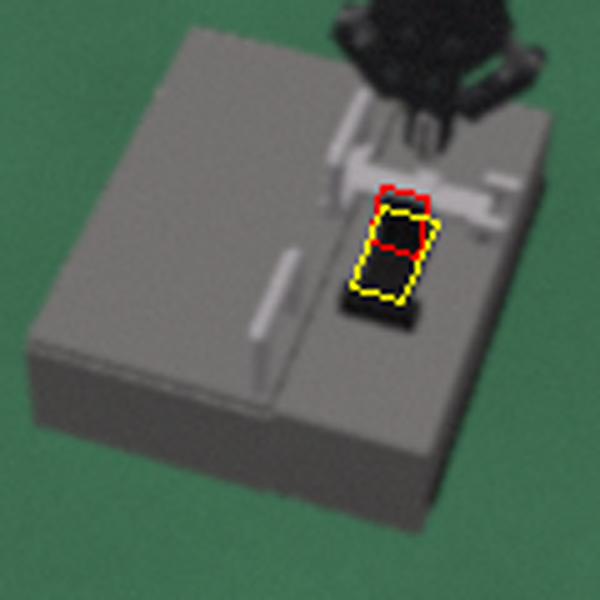

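>>> play_rows --motion '[[1,[0,0,-0.03],0],[1,[0,0,-0.053],0],[1,[0,0,-0.053],0]]'

```text
time: 3.15
tool_pos: [0.4907, -0.0618, 0.1218]
tool_rot: [0.697, 0.11, 0.7, -0.109]
contact_force: [-1.0, 0.6, -0.4]
gripper_width: 0.002
```

>>> play_rows --motion '[[1,[0.0009,0.0029,0],0],[1,[0.0018,0.0057,0],0]]'

```text
time: 3.35
tool_pos: [0.4957, -0.0559, 0.1261]
tool_rot: [0.7, 0.109, 0.697, -0.109]
contact_force: [0.1, -0.0, -0.4]
gripper_width: -0.002
```

>>> play_rows --motion '[[1,[0.0003,0.001,0],0],[1,[0.0006,0.0019,0],0]]'

```text
time: 3.55
tool_pos: [0.4955, -0.0532, 0.1248]
tool_rot: [0.7, 0.108, 0.698, -0.108]
contact_force: [0.5, -0.0, 0.3]
gripper_width: 0.0
```

>>> play_rows --motion '[[1,[0.0003,0.001,0],0],[1,[0.0006,0.0019,0],0]]'

```text
time: 3.75
tool_pos: [0.4954, -0.0511, 0.1236]
tool_rot: [0.699, 0.108, 0.699, -0.108]
contact_force: [0.5, -0.1, 0.3]
gripper_width: -0.002
```

>>> play_rows --motion '[[1,[0.0003,0.001,0],0],[1,[0.0006,0.0019,0],0]]'

```text
time: 3.95
tool_pos: [0.4958, -0.0492, 0.1232]
tool_rot: [0.699, 0.108, 0.699, -0.108]
contact_force: [0.1, -0.4, -0.8]
gripper_width: 0.0
```

>>> play_rows --motion '[[1,[0.0003,0.001,0],0],[1,[0.0006,0.0019,0],0]]'

```text
time: 4.15
tool_pos: [0.4962, -0.0481, 0.1232]
tool_rot: [0.698, 0.108, 0.699, -0.109]
contact_force: [-1.1, -3.4, -0.1]
gripper_width: -0.002
```

>>> play_rows --motion '[[1,[0.0003,0.001,0],0],[1,[0.0006,0.0019,0],0]]'

```text
time: 4.35
tool_pos: [0.4969, -0.0458, 0.1232]
tool_rot: [0.699, 0.108, 0.699, -0.109]
contact_force: [-1.9, -3.9, 1.3]
gripper_width: 0.001
```

>>> play_rows --motion '[[1,[0.0003,0.001,0],0],[1,[0.0006,0.0019,0],0]]'

```text
time: 4.55
tool_pos: [0.4975, -0.0436, 0.1232]
tool_rot: [0.699, 0.108, 0.699, -0.109]
contact_force: [-2.6, -4.2, 0.4]
gripper_width: -0.0
```

>>> play_rows --motion '[[1,[0.0003,0.001,0],0],[1,[0.0006,0.0019,0],0]]'

```text
time: 4.75
tool_pos: [0.4982, -0.0416, 0.1232]
tool_rot: [0.699, 0.108, 0.699, -0.108]
contact_force: [-1.8, -3.4, -0.0]
gripper_width: 0.0
```

>>> play_rows --motion '[[1,[0.0003,0.001,0],0]]'

```text
time: 4.85
tool_pos: [0.4985, -0.0406, 0.1232]
tool_rot: [0.699, 0.108, 0.699, -0.108]
contact_force: [-3.0, -3.9, 0.2]
gripper_width: 0.002
```

>>> play_rows --motion '[[1,[0.0003,0.001,0],0]]'

```text
time: 4.95
tool_pos: [0.4988, -0.0396, 0.1232]
tool_rot: [0.699, 0.108, 0.699, -0.108]
contact_force: [-1.9, -4.0, -0.5]
gripper_width: -0.002
```

>>> play_rows --motion '[[1,[0.0003,0.001,0],0]]'

```text
time: 5.05
tool_pos: [0.4991, -0.0386, 0.1232]
tool_rot: [0.699, 0.108, 0.699, -0.108]
contact_force: [-1.4, -3.4, -0.3]
gripper_width: 0.004
```

>>> play_rows --motion '[[1,[0.0003,0.001,0],0]]'

```text
time: 5.15
tool_pos: [0.4994, -0.0376, 0.1232]
tool_rot: [0.699, 0.108, 0.699, -0.108]
contact_force: [-1.4, -3.6, 0.0]
gripper_width: 0.002
```

```bash
ls -la; python3 -c "
from h import *
st()"
```

```text
total 20
drwxr-xr-x  3 agent agent 4096 Dec  7 06:20 .
drwxr-xr-x 23 root  root  4096 Dec  7 06:20 ..
-rw-r--r--  1 agent agent  836 Dec  7 06:20 fit.py
-rw-r--r--  1 agent agent  388 Dec  7 06:20 h.py
drwxr-xr-x  2 agent agent 4096 Dec  7 06:22 pics
t 5.15 pos [ 0.4994 -0.0376  0.1232] rot [ 0.699  0.108  0.699 -0.108] F [-1.4 -3.6  0. ] w 0.002 q [-0.224 -0.156  1.999 -0.     1.298  0.084]
```

>>> play_rows --motion '[[1,[0.0003,0.001,0],0]]'

```text
time: 5.25
tool_pos: [0.4997, -0.0366, 0.1233]
tool_rot: [0.699, 0.108, 0.699, -0.108]
contact_force: [-2.5, -3.2, -0.6]
gripper_width: -0.001
```

>>> play_rows --motion '[[1,[0.0003,0.001,0],0]]'

```text
time: 5.35
tool_pos: [0.5, -0.0356, 0.1232]
tool_rot: [0.699, 0.108, 0.699, -0.108]
contact_force: [-1.7, -4.1, -0.6]
gripper_width: 0.003
```

>>> play_rows --motion '[[1,[0.0003,0.001,0],0]]'

```text
time: 5.45
tool_pos: [0.5003, -0.0346, 0.1233]
tool_rot: [0.699, 0.108, 0.699, -0.108]
contact_force: [-2.4, -4.7, 0.4]
gripper_width: 0.001
```

>>> play_rows --motion '[[1,[0.0003,0.001,0],0]]'

```text
time: 5.55
tool_pos: [0.5006, -0.0336, 0.1232]
tool_rot: [0.699, 0.108, 0.699, -0.108]
contact_force: [-2.0, -4.6, 0.3]
gripper_width: -0.001
```

>>> play_rows --motion '[[1,[0.0003,0.001,0],0]]'

```text
time: 5.65
tool_pos: [0.501, -0.0326, 0.1233]
tool_rot: [0.699, 0.108, 0.699, -0.108]
contact_force: [-2.0, -3.4, -0.0]
gripper_width: 0.001
```

>>> play_rows --motion '[[1,[0.0003,0.001,0],0]]'

```text
time: 5.75
tool_pos: [0.5013, -0.0316, 0.1232]
tool_rot: [0.699, 0.108, 0.699, -0.108]
contact_force: [-0.7, -4.7, 0.0]
gripper_width: 0.004
```

>>> play_rows --motion '[[1,[0.0003,0.001,0],0]]'

```text
time: 5.85
tool_pos: [0.5015, -0.0306, 0.1232]
tool_rot: [0.699, 0.108, 0.699, -0.108]
contact_force: [-1.9, -4.2, -1.2]
gripper_width: -0.001
```

>>> play_rows --motion '[[1,[0.0003,0.001,0],0]]'

```text
time: 5.95
tool_pos: [0.5019, -0.0296, 0.1232]
tool_rot: [0.699, 0.108, 0.699, -0.108]
contact_force: [-2.1, -2.8, -1.2]
gripper_width: -0.0
```

>>> play_rows --motion '[[1,[0.0003,0.001,0],0]]'

```text
time: 6.05
tool_pos: [0.5022, -0.0286, 0.1232]
tool_rot: [0.699, 0.108, 0.699, -0.108]
contact_force: [-1.5, -2.6, -1.0]
gripper_width: 0.002
```

>>> play_rows --motion '[[1,[0.0003,0.001,0],0]]'

```text
time: 6.15
tool_pos: [0.5025, -0.0276, 0.1232]
tool_rot: [0.699, 0.108, 0.699, -0.108]
contact_force: [-1.6, -3.7, -1.1]
gripper_width: -0.0
```

>>> play_rows --motion '[[1,[0.0003,0.001,0],0]]'

```text
time: 6.25
tool_pos: [0.5028, -0.0266, 0.1232]
tool_rot: [0.699, 0.108, 0.699, -0.108]
contact_force: [-1.1, -3.5, -0.9]
gripper_width: -0.002
```

>>> play_rows --motion '[[1,[0.0003,0.001,0],0]]'

```text
time: 6.35
tool_pos: [0.5031, -0.0256, 0.1233]
tool_rot: [0.699, 0.108, 0.699, -0.108]
contact_force: [-2.0, -4.5, -1.2]
gripper_width: -0.001
```

>>> play_rows --motion '[[1,[0.0003,0.001,0],0]]'

```text
time: 6.45
tool_pos: [0.5031, -0.0255, 0.1233]
tool_rot: [0.699, 0.107, 0.699, -0.109]
contact_force: [-3.5, -9.6, -0.4]
gripper_width: 0.003
```

>>> play_rows --motion '[[1,[-0.001,-0.003,0],0],[1,[-0.003,-0.009,0],0],[0.5,[-0.003,-0.009,0.04],0],[0,[-0.003,-0.009,0.08],0]]'

```text
time: 6.85
tool_pos: [0.4994, -0.0333, 0.2029]
tool_rot: [0.698, 0.109, 0.7, -0.108]
contact_force: [1.3, 0.1, 0.7]
gripper_width: 0.335
```

```bash
python3 - <<'E'
from h import *
s=st()
for c in ['wrist','side']:
  snap(c,c+'2.png')
  for t in ['tab_fin','latch_grip','lid_grip']:
        r=nets.landmark_of(c,t); print(c,t,[(np.round(x['at'],4).tolist(),round(x['score'],2)) for x in r[:2]])
E
```

```text
t 6.85 pos [ 0.4994 -0.0333  0.2029] rot [ 0.698  0.109  0.7   -0.108] F [1.3 0.1 0.7] w 0.335 q [-0.216 -0.231  1.926  0.002  1.449  0.092]
wrist tab_fin [([0.5072, -0.0138, 0.13], 0.79)]
wrist latch_grip [([0.5375, -0.1033, 0.1416], 0.74)]
wrist lid_grip [([0.5755, 0.0333, 0.1434], 0.6)]
side tab_fin [([0.5078, -0.0118, 0.1306], 0.53)]
side latch_grip [([0.5316, -0.0987, 0.1383], 0.57)]
side lid_grip [([0.578, 0.0346, 0.1375], 0.63)]
```

View pics/wrist2.png

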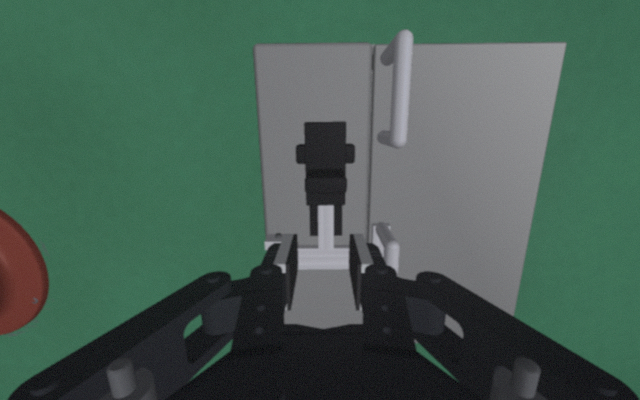

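>>> play_rows --motion '[[-0.4,[0.017,-0.034,0.015],0],[-0.4,[0.034,-0.068,0.015],0],[-0.4,[0.034,-0.068,0.0],0],[-0.4,[0.034,-0.068,0],0]]'

```text
time: 7.65
tool_pos: [0.5325, -0.1014, 0.1993]
tool_rot: [0.696, 0.11, 0.701, -0.108]
contact_force: [-0.7, -0.8, -0.8]
gripper_width: 0.7
```

```bash
python3 - <<'E'
from h import *
s=st()
snap('wrist','wrist3.png')
E
```

```text
t 7.65 pos [ 0.5325 -0.1014  0.1993] rot [ 0.696  0.11   0.701 -0.108] F [-0.7 -0.8 -0.8] w 0.7 q [-3.260e-01 -1.200e-01  1.835e+00  1.000e-03  1.433e+00 -1.700e-02]
```

View pics/wrist3.png

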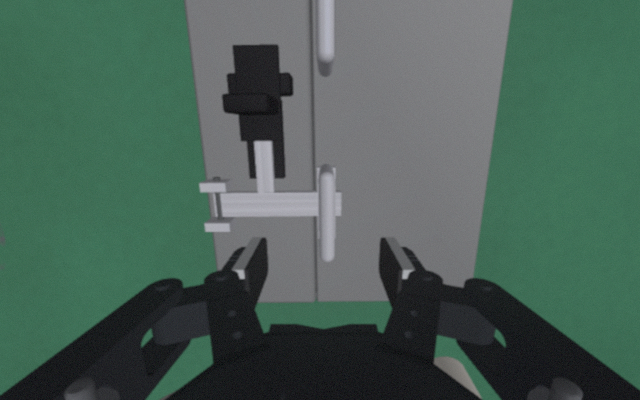

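>>> play_rows --motion '[[-0.4,[0.001,0,-0.04],0],[-0.4,[0.001,0,-0.078],0],[-0.4,[0.001,0,-0.078],0]]'

```text
time: 8.0
tool_pos: [0.5305, -0.0991, 0.1187]
tool_rot: [0.694, 0.109, 0.703, -0.107]
contact_force: [-0.1, -0.4, 0.2]
gripper_width: 0.7
```

```bash
python3 - <<'E'
from h import *
s=st()
snap('wrist','wrist4.png');snap('side','s4.png')
p=cv2.imread('pics/s4.png')[100:260,260:440]; cv2.imwrite('pics/s4c.png',cv2.resize(p,None,fx=3,fy=3,interpolation=2))
E
```

```text
t 8.0 pos [ 0.5305 -0.0991  0.1187] rot [ 0.694  0.109  0.703 -0.107] F [-0.1 -0.4  0.2] w 0.7 q [-0.323 -0.045  1.905  0.     1.294 -0.016]
```

View pics/wrist4.png

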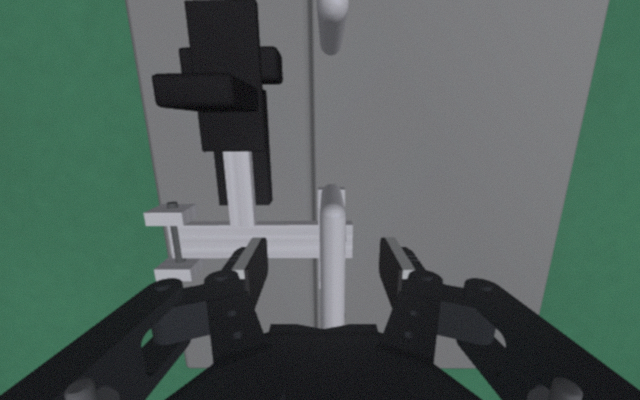

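View pics/s4c.png

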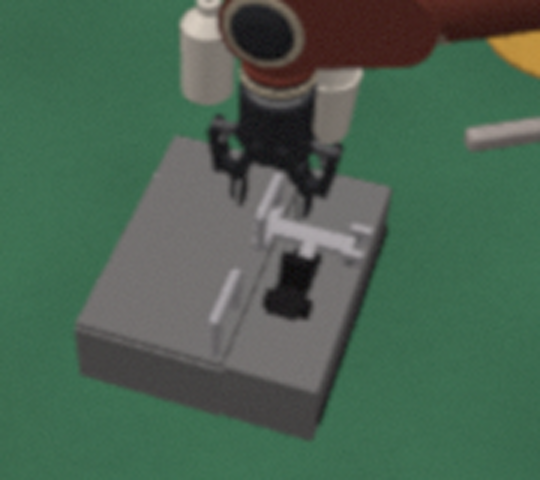

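>>> play_rows --motion '[[-0.4,[0.003,-0.002,0.002],0],[0.2,[0.003,-0.002,0.002],0],[0.2,[0.003,-0.002,0.002],0]]'

```text
time: 8.4
tool_pos: [0.5397, -0.1041, 0.1296]
tool_rot: [0.7, 0.108, 0.697, -0.109]
contact_force: [-0.5, -0.3, -0.5]
gripper_width: 0.401
```

```bash
python3 - <<'E'
from h import *
s=st()
snap('wrist','wrist5.png')
E
```

```text
t 8.4 pos [ 0.5397 -0.1041  0.1296] rot [ 0.7    0.108  0.697 -0.109] F [-0.5 -0.3 -0.5] w 0.401 q [-0.326 -0.044  1.885  0.     1.297 -0.018]
```

View pics/wrist5.png

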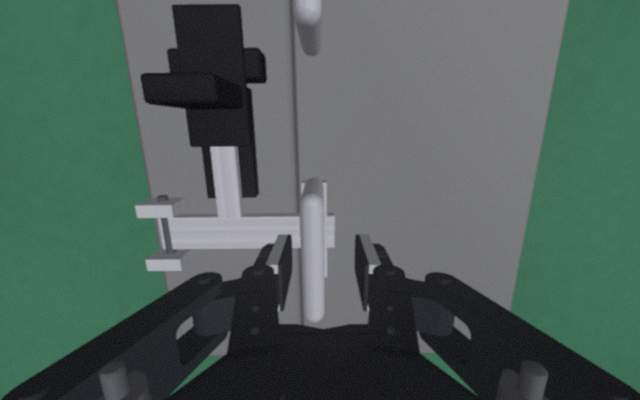

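>>> play_rows --motion '[[0.2,[0,0,0],0],[0.2,[0,0,0],0],[0.2,[0,0,0],0]]'

```text
time: 8.75
tool_pos: [0.5383, -0.1037, 0.1273]
tool_rot: [0.699, 0.108, 0.699, -0.108]
contact_force: [-0.0, 0.6, -0.2]
gripper_width: 0.396
```

```bash
python3 - <<'E'
from h import *
s=st()
snap('wrist','wrist6.png')
E
```

```text
t 8.75 pos [ 0.5383 -0.1037  0.1273] rot [ 0.699  0.108  0.699 -0.108] F [-0.   0.6 -0.2] w 0.396 q [-0.326 -0.042  1.887  0.     1.297 -0.018]
```

View pics/wrist6.png

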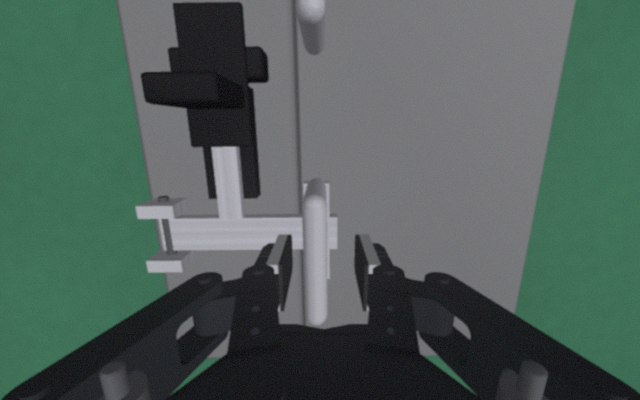

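>>> play_rows --motion '[[0.2,[-0.0015,0.0005,-0.003],0],[0.2,[-0.0035,0.001,-0.006],0],[0.2,[-0.0035,0.001,-0.006],0],[0.2,[-0.0035,0.001,-0.006],0]]'

```text
time: 9.2
tool_pos: [0.5346, -0.1026, 0.121]
tool_rot: [0.699, 0.108, 0.699, -0.108]
contact_force: [0.7, -0.0, -0.4]
gripper_width: 0.402
```

>>> play_rows --motion '[[0.5,[0,0,0],0],[0.6,[0,0,0],0],[0.6,[0,0,0],0]]'

```text
time: 9.5
tool_pos: [0.535, -0.1027, 0.1214]
tool_rot: [0.699, 0.108, 0.699, -0.108]
contact_force: [0.4, -0.0, 0.8]
gripper_width: 0.199
```

```bash
python3 - <<'E'
from h import *
s=st()
snap('wrist','wrist7.png')
E
```

```text
t 9.5 pos [ 0.535  -0.1027  0.1214] rot [ 0.699  0.108  0.699 -0.108] F [ 0.4 -0.   0.8] w 0.199 q [-0.326 -0.044  1.9   -0.     1.286 -0.018]
```

View pics/wrist7.png

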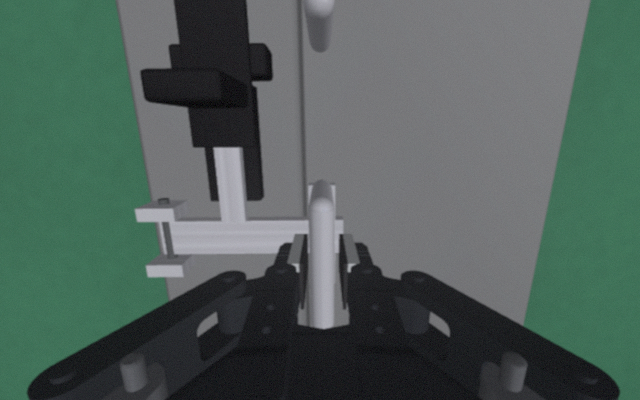

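>>> play_rows --motion '[[0.8,[0,0,0],0],[1,[0,0,0],0],[1,[0,0,0],0]]'

```text
time: 9.85
tool_pos: [0.5344, -0.1026, 0.1215]
tool_rot: [0.698, 0.108, 0.699, -0.108]
contact_force: [-5.1, 2.6, 5.4]
gripper_width: 0.118
```

```bash
python3 - <<'E'
import numpy as np
c,s=np.cos(-.307),np.sin(-.307)
def arc(h,g,sgn,angs):
    d=np.array(g)-h; r=np.hypot(*d); a0=np.arctan2(d[1],d[0]); prev=None
    for a in angs:
        t=a0+sgn*a; q=np.array([np.cos(t),np.sin(t)])*r-d
        print(round(a,3),'world',np.round([c*q[0],s*q[0],q[1]],4))
arc(np.array([-115,98])/1e3,np.array([-18,140])/1e3,1,np.arange(0,1.11,.05))
print('lid');arc(np.array([130,86])/1e3,np.array([-18,140])/1e3,-1,np.arange(0,.86,.05))
E
```

```text
0.0 world [-0.  0.  0.]
0.05 world [-0.0021  0.0007  0.0048]
0.1 world [-0.0045  0.0014  0.0095]
0.15 world [-0.007   0.0022  0.014 ]
0.2 world [-0.0098  0.0031  0.0184]
0.25 world [-0.0128  0.0041  0.0227]
0.3 world [-0.016   0.0051  0.0268]
0.35 world [-0.0193  0.0061  0.0307]
0.4 world [-0.0229  0.0073  0.0345]
0.45 world [-0.0266  0.0084  0.038 ]
0.5 world [-0.0305  0.0097  0.0414]
0.55 world [-0.0346  0.011   0.0445]
0.6 world [-0.0388  0.0123  0.0474]
0.65 world [-0.0431  0.0137  0.0501]
0.7 world [-0.0475  0.0151  0.0526]
0.75 world [-0.0521  0.0165  0.0548]
0.8 world [-0.0568  0.018   0.0568]
0.85 world [-0.0615  0.0195  0.0586]
0.9 world [-0.0663  0.021   0.0601]
0.95 world [-0.0712  0.0226  0.0613]
1.0 world [-0.0762  0.0242  0.0623]
1.05 world [-0.0812  0.0257  0.063 ]
1.1 world [-0.0862  0.0273  0.0635]
lid
0.0 world [ 0. -0.  0.]
0.05 world [ 0.0027 -0.0009  0.0073]
0.1 world [ 0.0058 -0.0019  0.0145]
0.15 world [ 0.0093 -0.0029  0.0215]
0.2 world [ 0.013  -0.0041  0.0283]
0.25 world [ 0.0171 -0.0054  0.0349]
0.3 world [ 0.0215 -0.0068  0.0413]
0.35 world [ 0.0262 -0.0083  0.0475]
0.4 world [ 0.0312 -0.0099  0.0534]
0.45 world [ 0.0364 -0.0116  0.059 ]
0.5 world [ 0.0419 -0.0133  0.0643]
0.55 world [ 0.0477 -0.0151  0.0694]
0.6 world [ 0.0537 -0.017   0.0741]
0.65 world [ 0.0599 -0.019   0.0786]
0.7 world [ 0.0663 -0.021   0.0826]
0.75 world [ 0.0729 -0.0231  0.0864]
0.8 world [ 0.0797 -0.0253  0.0898]
0.85 world [ 0.0866 -0.0275  0.0928]
```

>>> play_rows --motion '[[1,[-0.001,0.0003,0.0024],0],[1,[-0.0021,0.0007,0.0048],0]]'

```text
time: 10.05
tool_pos: [0.5328, -0.1021, 0.1252]
tool_rot: [0.699, 0.108, 0.698, -0.109]
contact_force: [0.8, -1.0, -4.7]
gripper_width: 0.115
```

>>> play_rows --motion '[[1,[-0.001,0.0003,0.0024],0]]'

```text
time: 10.15
tool_pos: [0.5317, -0.1017, 0.1277]
tool_rot: [0.699, 0.108, 0.699, -0.109]
contact_force: [2.4, 0.6, -6.1]
gripper_width: 0.117
```

>>> play_rows --motion '[[1,[-0.0014,0.0004,0.0023],0]]'

```text
time: 10.25
tool_pos: [0.5304, -0.1014, 0.1302]
tool_rot: [0.699, 0.108, 0.698, -0.109]
contact_force: [3.3, -1.4, -7.2]
gripper_width: 0.116
```

>>> play_rows --motion '[[1,[-0.0025,0.0008,0.0045],0]]'

```text
time: 10.35
tool_pos: [0.5278, -0.1005, 0.1353]
tool_rot: [0.699, 0.108, 0.699, -0.108]
contact_force: [0.7, -0.9, -5.6]
gripper_width: 0.117
```

>>> play_rows --motion '[[1,[-0.0028,0.0009,0.0044],0],[1,[-0.0058,0.0019,0.0087],0],[1,[-0.009,0.0029,0.0128],0],[1,[-0.0123,0.0039,0.0167],0],[1,[-0.0159,0.0051,0.0205],0]]'

```text
time: 10.85
tool_pos: [0.5125, -0.0958, 0.1569]
tool_rot: [0.7, 0.108, 0.698, -0.109]
contact_force: [3.7, -4.0, -1.0]
gripper_width: 0.116
```

>>> play_rows --motion '[[1,[-0.0037,0.0011,0.0035],0],[1,[-0.0076,0.0024,0.0069],0],[1,[-0.0117,0.0037,0.01],0],[1,[-0.0159,0.005,0.0129],0],[1,[-0.0202,0.0064,0.0156],0]]'

```text
time: 11.35
tool_pos: [0.4932, -0.0898, 0.1737]
tool_rot: [0.701, 0.108, 0.697, -0.109]
contact_force: [6.0, -4.5, -1.1]
gripper_width: 0.117
```

>>> play_rows --motion '[[1,[-0.0044,0.0014,0.0025],0],[1,[-0.009,0.0028,0.0047],0],[1,[-0.0137,0.0043,0.0067],0],[1,[-0.0184,0.0058,0.0085],0],[1,[-0.0232,0.0073,0.01],0]]'

```text
time: 11.85
tool_pos: [0.471, -0.083, 0.1854]
tool_rot: [0.702, 0.108, 0.696, -0.109]
contact_force: [4.9, -4.5, 4.6]
gripper_width: 0.111
```

>>> play_rows --motion '[[1,[-0.0049,0.0016,0.0012],0],[1,[-0.0099,0.0032,0.0022],0],[1,[-0.0149,0.0047,0.0029],0],[1,[-0.0149,0.0047,0.0029],0]]'

```text
time: 12.25
tool_pos: [0.4564, -0.0785, 0.1893]
tool_rot: [0.702, 0.107, 0.695, -0.11]
contact_force: [3.4, -4.9, 9.0]
gripper_width: 0.114
```

>>> play_rows --motion '[[0.6,[0,0,-0.002],0],[0.2,[0,0,-0.002],0],[0.2,[0,0,-0.002],0],[0.2,[0,0,-0.002],0]]'

```text
time: 12.65
tool_pos: [0.453, -0.0766, 0.1817]
tool_rot: [0.698, 0.109, 0.699, -0.108]
contact_force: [-0.7, -0.2, 0.3]
gripper_width: 0.4
```

```bash
python3 - <<'E'
from h import *
s=st()
snap('wrist','wrist8.png')
E
```

```text
t 12.65 pos [ 0.453  -0.0766  0.1817] rot [ 0.698  0.109  0.699 -0.108] F [-0.7 -0.2  0.3] w 0.4 q [-0.33  -0.325  2.038  0.     1.431 -0.022]
```

View pics/wrist8.png

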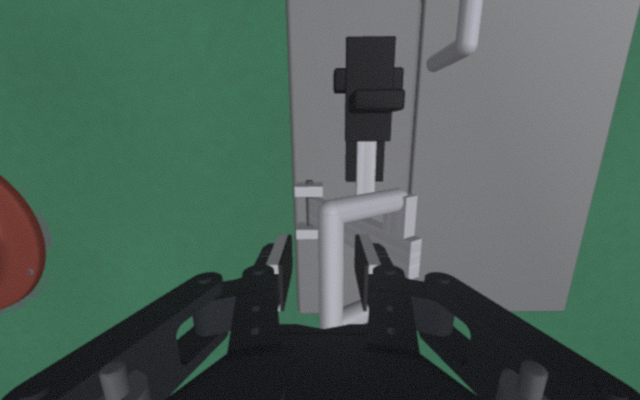

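>>> play_rows --motion '[[0.2,[0,0,0.03],0],[0.2,[0,0,0.065],0],[0.2,[0.02,0.02,0.075],0],[0.2,[0.05,0.045,0.075],0],[0.0,[0.08,0.072,0.07],0]]'

```text
time: 13.2
tool_pos: [0.5351, -0.0044, 0.2539]
tool_rot: [0.7, 0.109, 0.698, -0.109]
contact_force: [-0.2, -0.6, 0.7]
gripper_width: 0.501
```

>>> play_rows --motion '[[0,[0.025,0.022,-0.02],0],[0,[0.045,0.039,-0.05],0],[0,[0.045,0.039,-0.05],0],[0,[0.045,0.039,-0.05],0]]'

```text
time: 13.6
tool_pos: [0.5779, 0.0343, 0.2008]
tool_rot: [0.698, 0.108, 0.7, -0.108]
contact_force: [-0.1, -0.7, 0.7]
gripper_width: 0.501
```

```bash
python3 - <<'E'
from h import *
s=st()
snap('wrist','wrist9.png')
snap('side','s9.png')
p=cv2.imread('pics/s9.png')[100:260,260:440]; cv2.imwrite('pics/s9c.png',cv2.resize(p,None,fx=3,fy=3,interpolation=2))
E
```

```text
t 13.6 pos [0.5779 0.0343 0.2008] rot [ 0.698  0.108  0.7   -0.108] F [-0.1 -0.7  0.7] w 0.501 q [-0.069 -0.033  1.751 -0.     1.428  0.238]
```

View pics/wrist9.png

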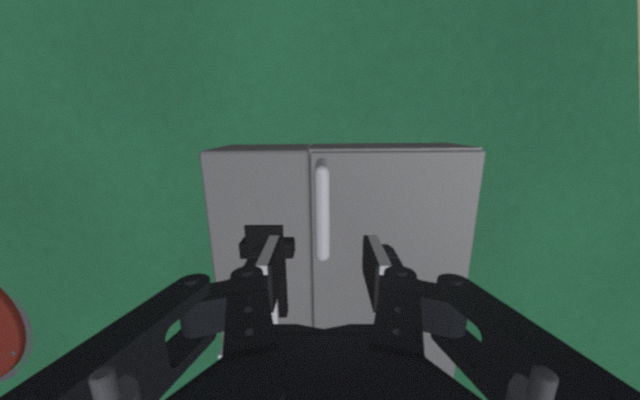

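View pics/s9c.png

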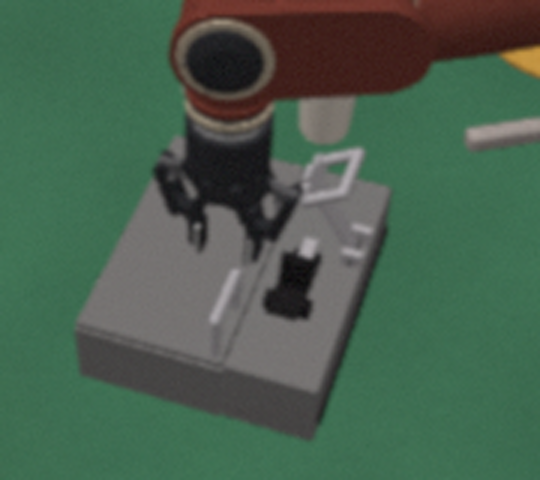

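>>> play_rows --motion '[[0,[0,0,-0.035],0],[0,[0,0,-0.06],0],[0.2,[0,0,-0.079],0],[0.2,[0,0,-0.079],0],[0.2,[0,0,-0.079],0]]'

```text
time: 14.2
tool_pos: [0.5792, 0.0334, 0.1251]
tool_rot: [0.699, 0.109, 0.698, -0.109]
contact_force: [-0.1, 0.3, 0.4]
gripper_width: 0.399
```

>>> play_rows --motion '[[0.3,[0,0,0],0],[0.6,[0,0,0],0],[0.6,[0,0,0],0]]'

```text
time: 14.5
tool_pos: [0.579, 0.0341, 0.1247]
tool_rot: [0.699, 0.109, 0.698, -0.108]
contact_force: [-2.1, 0.7, 1.3]
gripper_width: 0.198
```

```bash
python3 - <<'E'
from h import *
s=st()
snap('wrist','wrist10.png')
E
```

```text
t 14.5 pos [0.579  0.0341 0.1247] rot [ 0.699  0.109  0.698 -0.108] F [-2.1  0.7  1.3] w 0.198 q [-0.07   0.035  1.815  0.     1.291  0.238]
```

View pics/wrist10.png

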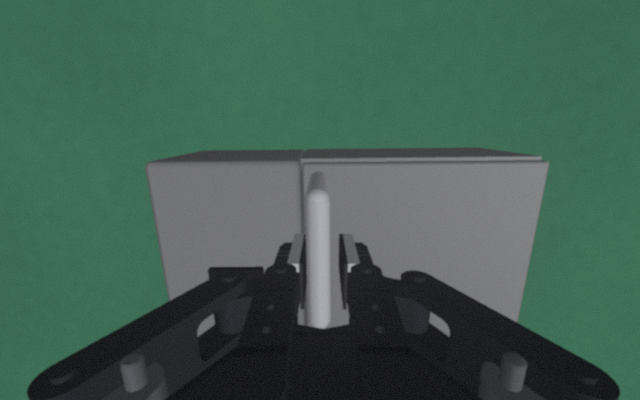

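>>> play_rows --motion '[[0.6,[-0.002,0.0006,-0.003],0],[0.6,[-0.002,0.0006,-0.003],0],[1,[-0.002,0.0006,-0.003],0],[1,[-0.002,0.0006,-0.003],0],[1,[-0.002,0.0006,-0.003],0]]'

```text
time: 15.05
tool_pos: [0.5765, 0.0346, 0.12]
tool_rot: [0.699, 0.108, 0.699, -0.108]
contact_force: [-1.0, -0.4, -0.5]
gripper_width: 0.115
```

>>> play_rows --motion '[[1,[0.0014,-0.0004,0.0036],0],[1,[0.0027,-0.0009,0.0073],0]]'

```text
time: 15.25
tool_pos: [0.5786, 0.0339, 0.1263]
tool_rot: [0.698, 0.109, 0.7, -0.108]
contact_force: [1.7, -0.2, -7.8]
gripper_width: 0.12
```

Lid moving freely (about 6–8 N as expected). Continue along the arc.

>>> play_rows --motion '[[1,[0.0031,-0.001,0.0072],0],[1,[0.0066,-0.002,0.0142],0],[1,[0.0103,-0.0032,0.021],0],[1,[0.0144,-0.0045,0.0276],0],[1,[0.0188,-0.0059,0.034],0]]'

```text
time: 15.75
tool_pos: [0.5975, 0.0281, 0.162]
tool_rot: [0.698, 0.109, 0.7, -0.108]
contact_force: [-5.6, 3.0, -2.0]
gripper_width: 0.115
```

>>> play_rows --motion '[[1,[0.0047,-0.0015,0.0062],0],[1,[0.0097,-0.0031,0.0121],0],[1,[0.0149,-0.0048,0.0177],0],[1,[0.0204,-0.0065,0.023],0],[1,[0.0262,-0.0083,0.0281],0]]'

```text
time: 16.25
tool_pos: [0.6236, 0.0201, 0.1915]
tool_rot: [0.698, 0.109, 0.7, -0.108]
contact_force: [-8.0, 4.1, -1.0]
gripper_width: 0.117
```

>>> play_rows --motion '[[1,[0.006,-0.0019,0.0047],0],[1,[0.0122,-0.0039,0.0092],0],[1,[0.0186,-0.0059,0.0132],0],[1,[0.0252,-0.008,0.017],0],[1,[0.032,-0.0102,0.0204],0]]'

```text
time: 16.75
tool_pos: [0.6563, 0.0101, 0.2137]
tool_rot: [0.698, 0.109, 0.699, -0.108]
contact_force: [-8.9, 4.8, 10.5]
gripper_width: 0.112
```

>>> play_rows --motion '[[1,[0,0,0],0],[0.6,[0,0,-0.001],0],[0.2,[0,0,-0.001],0],[0.2,[0,0,-0.001],0],[0.2,[0,0,-0.001],0]]'

```text
time: 17.25
tool_pos: [0.6568, 0.0089, 0.2097]
tool_rot: [0.699, 0.108, 0.698, -0.109]
contact_force: [0.5, -0.3, 0.1]
gripper_width: 0.401
```

```bash
python3 - <<'E'
from h import *
s=st()
snap('wrist','wrist11.png')
E
```

```text
t 17.25 pos [0.6568 0.0089 0.2097] rot [ 0.699  0.108  0.698 -0.109] F [ 0.5 -0.3  0.1] w 0.401 q [-0.099  0.139  1.557 -0.     1.444  0.209]
```

View pics/wrist11.png

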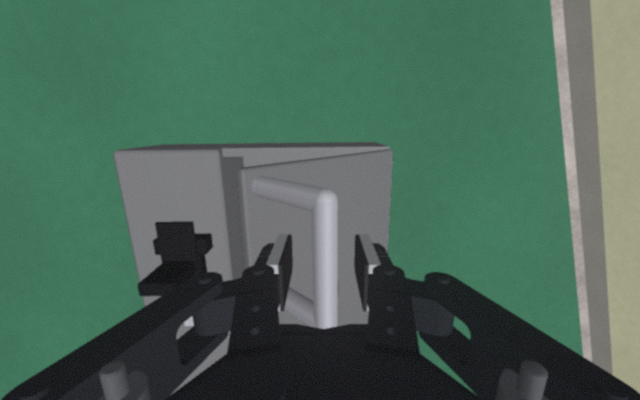

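Lid is open and released; the bar is centred between the open pads. Straight up and look.

>>> play_rows --motion '[[0.2,[0,0,0.03],0],[0.2,[0,0,0.07],0],[0.2,[0,0,0.11],0],[0.2,[-0.03,0.04,0.13],0],[0.2,[-0.06,0.08,0.13],0]]'

```text
time: 17.8
tool_pos: [0.5998, 0.0862, 0.3437]
tool_rot: [0.701, 0.11, 0.696, -0.109]
contact_force: [0.2, 1.0, -0.5]
gripper_width: 0.402
```

>>> play_rows --motion '[[0.2,[-0.03,0.04,0],0],[0.2,[-0.06,0.08,0],0],[0.2,[-0.08,0.12,0],0],[0.2,[-0.08,0.12,0],0],[0.2,[-0.08,0.12,0],0]]'

```text
time: 18.3
tool_pos: [0.5182, 0.207, 0.3392]
tool_rot: [0.699, 0.108, 0.699, -0.108]
contact_force: [-0.1, -0.3, 0.9]
gripper_width: 0.4
```

```bash
python3 - <<'E'
from h import *
s=st()
for c in ['side','top']:
  snap(c,c+'12.png')
  for t in ['tab_fin','latch_grip','lid_grip','basin','cup','dispenser']:
        r=nets.landmark_of(c,t); print(c,t,[(np.round(x['at'],3).tolist(),round(x['score'],2)) for x in r[:1]])
a=cv2.imread('pics/side12.png')[100:260,260:440]; b=cv2.imread('pics/top12.png')[130:290,270:450]
cv2.imwrite('pics/fin.png',np.hstack([cv2.resize(x,None,fx=2.2,fy=2.2,interpolation=2) for x in (a,b)]))
st()
E
```

```text
t 18.3 pos [0.5182 0.207  0.3392] rot [ 0.699  0.108  0.699 -0.108] F [-0.1 -0.3  0.9] w 0.4 q [ 2.470e-01 -1.490e-01  1.630e+00 -1.000e-03  1.659e+00  5.530e-01]
side tab_fin [([0.509, -0.009, 0.131], 0.72)]
side latch_grip []
side lid_grip [([0.657, 0.008, 0.23], 0.83)]
side basin [([0.653, 0.47, -0.001], 0.94)]
side cup []
side dispenser [([0.612, -0.436, 0.0], 0.6)]
top tab_fin [([0.506, -0.011, 0.127], 0.59)]
top latch_grip [([0.455, -0.08, 0.206], 0.9)]
top lid_grip [([0.655, 0.011, 0.231], 0.66)]
top basin [([0.655, 0.471, 0.0], 0.72)]
top cup [([0.458, -0.368, 0.002], 0.91)]
top dispenser [([0.61, -0.438, 0.004], 0.92)]
t 19.0 pos [0.5186 0.2064 0.339 ] rot [ 0.699  0.109  0.699 -0.109] F [-0.4 -0.4  0.5] w 0.402 q [ 0.245 -0.148  1.63   0.     1.66   0.554]
```

View pics/fin.png

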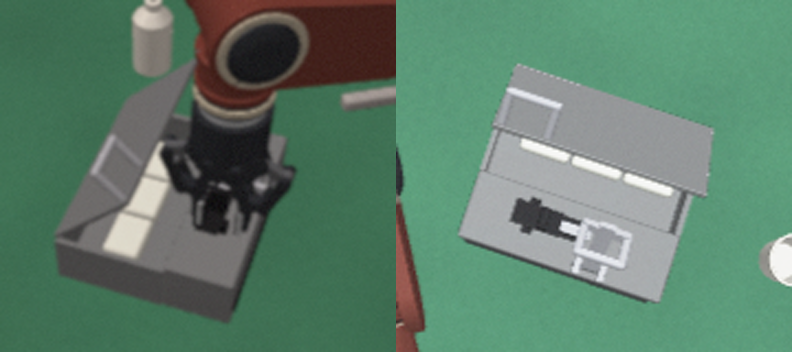

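```bash
python3 -c "
from h import *
print(workorder.job_done()); st()"
```

```text
the job is handed in; nothing more can be done
None
the job is handed in; nothing more can be done
```

The chest is open and handed in at about 19 s on the robot's clock, in the order you asked: tab, then latch, then lid.

- **Tab:** I pushed the fin left in 1 mm steps at about 4 N. After about 24 mm it met its stop at about 10 N, and I backed off at once.
- **Latch:** I gripped the bar and swung it up to about 1.0 rad, with no more than about 10 N measured at the wrist. It moved freely past the point where the tongue would have held it.
- **Lid:** I raised it to about 0.8 rad and released it, with no more than about 15 N at the wrist. It stayed up by itself.

**Last checks:** The top camera put the latch grip at z ≈ 0.206 m, and both cameras put the lid grip at z ≈ 0.23 m. Both fit the angles above. The basin, cup and dispenser were within 2–4 mm of where they started, which is inside the measuring error. The gripper was open, clear of everything, with no contact force.

**Gaps:** In the last side view the arm hid the latch grip, and the networks did not find the cup there. Those two final positions come from the top camera alone.

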